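# Load the slide box into the reader lane and start the reader

### The job

Push the blue slide box flat along the dock's metal bed, down the lane between the two orange rails, until its front sits flush against the white reader; nothing - neither box nor robot - may touch either rail, and the box is pushed, never lifted or tipped. Then press the green button on the reader fully down, hold it for a moment and let go. Press it only after the box is home, and leave the bottles, the pot and the other boxes around the dock standing where they are.

Things in the scene. Friction and masses are not known exactly. Their poses are not given: they have to be found in the camera images.
- slide_box: closed blue slide box with a white label on top, 100 long (x) x 96 wide (y) x 36 mm high, 0.17 to 0.36 kg; origin at the centre of its underside, z up, x roughly down the lane (front = +x face). Starts on the open bed before the lane, up to 20 mm off the middle line and 0.2 rad askew; stops sliding when no longer pushed
- slide_box_center (a point): centre of the blue slide box, half-way up (18 mm above its underside)
- dock: fixed aluminium bed 420 x 170 mm, top 6 mm above the table; a white reader at its far end. Origin at table height on the lane's middle line, +x down the lane (push direction), +y left. Bed from x = -270 mm; lane mouth at x = -100 (yellow stripe); the reader's upright face, which stops the box, at x = +100, so home is box centre x = +50, y = 0. Reader x = 100 to 190, 170 wide, top at z = 50 mm
- rail_left: orange fixed rail left (+y) of the lane, 200 long (x) x 10 thick x 16 mm high, standing on the bed (top 22 mm above the table); origin at the middle of its underside. Spans dock x = -100 to +100 mm, inner face at dock y = +58 mm. Gap between the rails 116 mm: 10 mm free each side of the box. Must not be touched
- rail_right: the same orange rail on the lane's right (-y), inner face at dock y = -58 mm. Must not be touched
- start_top (a point): centre of the top of the round green push button (28 mm across), on the middle line of the reader at dock x = +147 mm, higher than the reader's top; it is pressed straight down
- start (a joint): travel of the green button, 0 = up, 0.006 m = fully down; spring, about 5 N fully down, springs back when released
- spare_box_center (a point): centre of a grey slide box of the same size (100 x 96 x 36 mm) on the table beyond the reader; leave alone
- stain_bottle_mid (a point): middle of a small amber bottle, 36 mm across, 64 mm high, beside the dock; leave alone
- specimen_pot_mid (a point): middle of a white pot with yellow cap, 44 mm across, 55 mm high, beside the dock; leave alone
- oil_bottle_mid (a point): middle of a small green bottle, 32 mm across, 60 mm high, beside the dock; leave alone
- coverslip_box_mid (a point): middle of a small clear coverslip box, 60 x 36 x 22 mm, beside the dock; leave alone
Mind the look-alikes: they are no part of the job. There is more than one size of the slide_box; the one meant has the size given above.

How it is judged:
By the outcome, as a careful person would: the job done as asked, in the order asked, and still so for the second after the job is handed in, with the robot touching nothing.
It also fails if it takes over 72 s, if anything falls off the work surface, if the arm or the gripper's body presses on something with over 40 N, if the wrist force passes 120 N, or if a joint passes its speed limit or range.

### The arm

A 6-joint arm with a two-finger parallel gripper is mounted at the origin on the work surface. World frame = base frame: x ahead of the robot, y to its left, z up, the work surface at z = 0. Lengths are in m, angles in degrees, forces in N, time in s.
With the tool pointing down it reaches from about 0.3 to 0.75 m from the base axis. Payload 8.5 kg.
Tool frame: the origin (TCP) lies at the very end of the fingers, on their centre line; the grasp point (between the pads) lies 19 mm behind it (env.pinch_z is the distance from the TCP to the grasp point, in m); z points along the fingers, y is the line along which they close (so a half turn about z gives the same grasp; the last joint's range is limited). The gripper opens to 85 mm and grips with 20 to 120 N. Pads are 22 mm wide; open, the fingers measure 114 mm over their backs; the gripper's body (76 mm by 85 mm) begins 54 mm behind the grasp point. The pads swing forward as they close: fully open they stand 13 mm farther back than shut.
Start: joints at [64.097, 21.807, 74.336, -0, 83.858, -12.336], TCP at [0.129, 0.535, 0.231] pointing down, gripper open.
Joint ranges: [-178.18, 178.18], [-50.72, 133.34], [12.68, 142.11], [-81.47, 261.47], [9.98, 163.14], [-165.26, 165.26]. Speed limits (degrees/s): [136.94, 136.94, 180, 180, 180, 180].

### API

Orientations are given as a 3x3 rotation matrix whose columns are the frame's x, y, z axes.
In Python, from rig import env, viewer gives the robot as it stands.
- The arm moves only by the tool drive_tool, never from a script. Its argument "series" is a list of rows, each a list of 3 entries, a list of its own where there are three numbers: the shift along the tool's x, y, z in m, then the turn about the tool's z in degrees, then the finger opening in m, from 0 to 0.0854. A call has 1 to 20 rows; each row is the pose to reach, as a shift and turn from the pose commanded when the call began, along the tool's axes at that moment; what a row does not reach only later rows make up. A row lasts 1/10 s, in which the tool goes at most 50 mm and 8.59 degrees, less where a joint would pass 70% of its speed; a pose out of reach is approached as far as the arm can. A call with a gripper value outside its range is refused whole. The fingers move at their own pace and stop on an object; "newtons" is the grip in N (left out, the last holds). Time passes only in rows, so rows that repeat a pose let the fingers close. It gives the time, the measured TCP pose, the force, the opening and the grip force at its end, in the units of the state.
- env.observe(): the state, without advancing time (a new reading comes with each control period).
- viewer.get_image(name): name is "side" or "top"; returns a dict with "img" (400x640x3 uint8, red, green, blue), "depth" (400x640 float32, m along the optical axis (not along the pixel's ray), 0 where there is no reading), "camera_matrix" (3x3 intrinsics, pixels), "distortion" ([k1, k2, p1, p2, k3] as OpenCV has them; the pictures are not rectified), "rvec" (rotation vector, rad) and "tvec" (3), from world to camera coordinates, as OpenCV has them. Camera axes: x right, y down, z forward; pixel columns grow to the right and rows downward; lengths in m; the calibration is good to about 2 mm. A picture is of the moment at which its call begins.
- env.close_job(): hands the job in; it is judged then, once.
The state is a dict: "time_s": time; "q": joint angles; "qvel": joint speeds; "joint_efforts": joint torques, N m; "position": TCP position; "tool_rot": TCP orientation; "ft_force": force on the tool from outside, world axes, zero at the start; "wrist_torque": the same for the moment, N m; "grip_width": finger opening in m; "gripper_force": force on a finger pad.
Only numpy, scipy, OpenCV 4.12 (cv2) and the standard library are available. Lean on these libraries where they do the work, as an engineer would, in place of code of your own. Each camera call takes 0.05 s, during which the arm holds its last target. There are 200 camera calls.

## Working session

There is one attempt and no reset: what is moved stays moved. The work goes in short steps, Python scripts to look and compute and a tool call to move; the robot and the scene stay as the last step left them, time stands still between calls to the robot, and variables do not carry over. Pictures are saved under pics/ and viewed, at most 10 in all, crops included, and the job is handed in when it is done.

Besides the shell and the picture viewer there is one more tool, called after "Emit:" as name([rows], argument=value, ...), one row to a line, values as JSON. drive_tool: Moves the arm, as the interface text tells. Its arguments: {"type":"object","properties":{"series":{"type":"array"},"newtons":{"type":"number"}},"required":["series"]}

```bash
mkdir -p pics; ls; python3 - <<'E'
from rig import env, viewer
import cv2,numpy as np
for n in("top","side"):
    d=viewer.get_image(n); cv2.imwrite(f"pics/{n}0.png",d["img"][:,:,::-1]); np.savez(f"{n}0.npz",**d)
    print(n,d["camera_matrix"],d["distortion"],d["rvec"],d["tvec"])
o=env.observe(); print({k:np.round(v,3) for k,v in o.items()})
E
```

```text
pics
top [[468.76920949   0.         325.85135076]
 [  0.         468.76920949 207.86826227]
 [  0.           0.           1.        ]] [-0.03101426  0.          0.          0.          0.        ] [ 2.10499794 -2.16873835  0.13708635] [0.05778679 0.53066869 1.09566126]
side [[468.79116185   0.         326.02173592]
 [  0.         468.79116185 199.31053705]
 [  0.           0.           1.        ]] [0.00379583 0.         0.         0.         0.        ] [ 2.44466493 -0.17331173  0.08055537] [-0.50298013  0.13207866  1.07688698]
{'time_s': np.float64(0.1), 'q': array([ 64.098,  21.838,  74.377,   0.   ,  83.859, -12.334]), 'qvel': array([-0.034, -0.031, -0.208, -0.042,  0.013,  0.008]), 'joint_efforts': array([ 3.0000e-03, -4.4922e+01, -2.3165e+01, -0.0000e+00,  4.0000e-03,
       -0.0000e+00]), 'position': array([0.129, 0.534, 0.231]), 'tool_rot': array([[-0.972,  0.235, -0.001],
       [ 0.235,  0.972, -0.001],
       [ 0.   , -0.001, -1.   ]]), 'ft_force': array([-0.089,  0.822, -0.153]), 'wrist_torque': array([-0.026,  0.042,  0.02 ]), 'gripper_force': np.float64(0.0), 'grip_width': np.float64(0.085)}
```

View pics/top0.png

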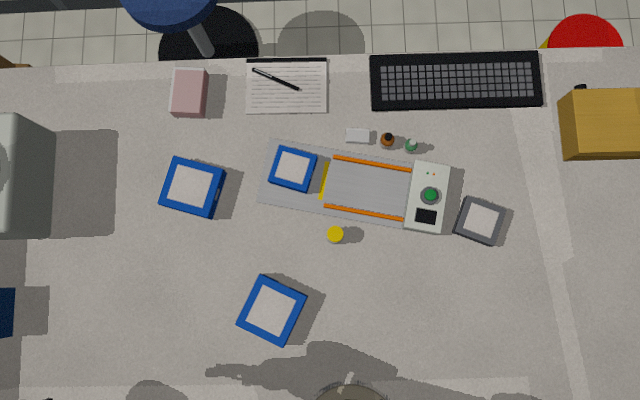

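View pics/side0.png

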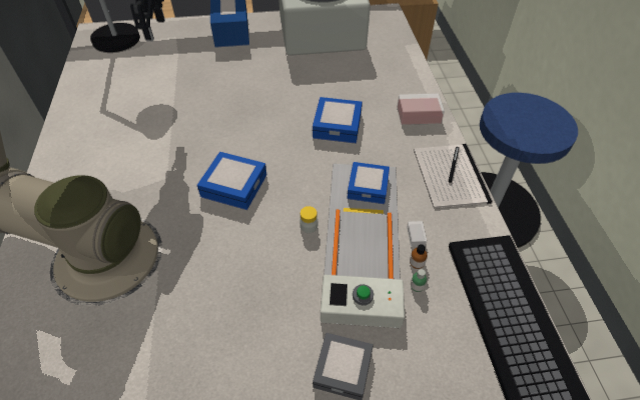

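The top view shows three blue boxes. The one at (293,168) is small and sits on the bed before the yellow stripe. The ones at (193,187) and (271,310) are larger and lie on the table. The first fits the description. I'll confirm it by measuring size and position, with a crop.

```bash
cat > h.py <<'E'
import cv2,numpy as np
def ray(d,px):
    R=cv2.Rodrigues(d["rvec"])[0]; c=-R.T@d["tvec"].ravel()
    u=cv2.undistortPoints(np.array(px,float).reshape(-1,1,2),d["camera_matrix"],d["distortion"]).reshape(-1,2)
    return c,np.c_[u,np.ones(len(u))]@R
def onplane(d,px,z):
    c,v=ray(d,px); return c+v*((z-c[2])/v[:,2])[:,None]
def proj(d,p): return cv2.projectPoints(np.array(p,float).reshape(-1,1,3),d["rvec"],d["tvec"],d["camera_matrix"],d["distortion"])[0].reshape(-1,2)
def blobs(d,lo,hi,amin=15):
    m=cv2.inRange(cv2.cvtColor(d["img"],cv2.COLOR_RGB2HSV),lo,hi)
    cs=cv2.findContours(m,cv2.RETR_EXTERNAL,cv2.CHAIN_APPROX_NONE)[0]
    return [c.reshape(-1,2) for c in cs if cv2.contourArea(c)>amin]
ORANGE=((8,180,150),(18,255,255)); BLUE=((100,150,60),(120,255,255)); GREEN=((60,120,60),(85,255,255)); YEL=((22,180,120),(32,255,255))
E
python3 - <<'E'
from h import *
D={n:dict(np.load(f"{n}0.npz")) for n in("top","side")}
for n,d in D.items():
    print(n,"cam",-cv2.Rodrigues(d["rvec"])[0].T@d["tvec"].ravel(),"tcp px",proj(d,[.129,.535,.231]))
    for nm,rg,z in(("orange",ORANGE,.022),("blue",BLUE,.042),("green",GREEN,.056),("yel",YEL,.055)):
        for c in blobs(d,*rg):
            if c.shape[0]>900: continue
            P=onplane(d,c,z)[:,:2]; r=cv2.minAreaRect((P*1000).astype(np.float32))
            print(nm,c.mean(0).round(),"rect mm",np.round(r[0],1),np.round(r[1],1),round(r[2],1))
c1=cv2.resize(D["top"]["img"][110:260,240:520,::-1],None,fx=2.8,fy=2.8,interpolation=2)
cv2.imwrite("pics/crop1.png",c1)
E
```

```text
top cam [0.36653026 0.02389179 1.16211313] tcp px [[ 75.35598254 407.19023872]]
orange [363. 212.] rect mm [521.8 -48.3] [194.8   9.3] 77.7
orange [372. 163.] rect mm [644.8 -74.7] [194.9   8.1] 77.6
blue [271. 310.] rect mm [293.4 177.6] [126.3 131.9] 63.0
blue [192. 187.] rect mm [594.3 368.6] [142.1 126.6] 72.7
blue [293. 168.] rect mm [632.  120.7] [100.6  98.4] 71.3
green [430. 194.] rect mm [ 554.2 -207.9] [25.1 26. ] 42.8
yel [335. 234.] rect mm [467.9  21.8] [33.2 35.6] 88.3
yel [323. 180.] rect mm [597.5  46.1] [ 8.8 92.4] 77.7
yel [545.  43.] rect mm [ 931.4 -524.5] [12.7 35.1] 46.5
side cam [ 0.40039462 -0.6510815   0.91972625] tcp px [[156.90490786  35.25461992]]
orange [390. 245.] rect mm [647.7 -67.1] [178.9   9. ] 76.8
orange [335. 242.] rect mm [524.8 -40.3] [177.7   7.7] 77.7
blue [368. 182.] rect mm [631.1 110.4] [125.   93.3] 71.6
blue [233. 180.] rect mm [294.2 166. ] [154.4 147.8] 63.1
blue [337. 120.] rect mm [591.5 358.5] [176.2 126.3] 72.8
blue [229.  21.] rect mm [296.9 926.3] [124.1 309.2] 0.5
green [363. 292.] rect mm [ 555.3 -199.4] [27.6 25.3] 82.0
yel [363. 210.] rect mm [597.4  12.4] [ 7.1 89.6] 77.6
yel [308. 214.] rect mm [467.9  18.7] [41.4 32.8] 82.5
```

View pics/crop1.png

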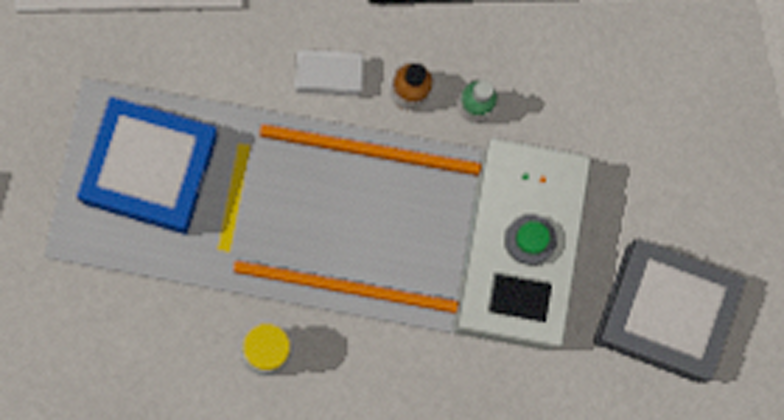

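The crop confirms the target: the small blue box on the bed at (293,168), measuring about 100x98 mm. The other two blue boxes measure over 126 mm, and the grey one is the spare. In the dock frame the box is at about x = -188, y = +8, yaw about -6°. The dock origin is about (0.584, -0.062) with the push direction at -102.4°. I'll push with two spread fingers above rail height, so first I move behind the box.

Emit:
drive_tool([
  [[-0.033,-0.011,0.005],6,0.05],
  [[-0.066,-0.022,0.01],12,0.05],
  [[-0.1,-0.033,0.02],18,0.05],
  [[-0.14,-0.047,0.025],24,0.05],
  [[-0.18,-0.06,0.03],30,0.05],
  [[-0.22,-0.073,0.04],36,0.05],
  [[-0.26,-0.087,0.045],42,0.05],
  [[-0.3,-0.1,0.05],48,0.05],
  [[-0.34,-0.113,0.06],54,0.05],
  [[-0.38,-0.127,0.065],60,0.05],
  [[-0.42,-0.14,0.07],66,0.05],
  [[-0.46,-0.153,0.08],72,0.05],
  [[-0.5,-0.167,0.09],80,0.05],
  [[-0.54,-0.18,0.1],88,0.05],
  [[-0.57,-0.19,0.11],95,0.05],
  [[-0.593,-0.198,0.11],95,0.05],
  [[-0.593,-0.198,0.11],95,0.05],
  [[-0.593,-0.198,0.11],95,0.05],
])

```text
time_s: 1.9
position: [0.6587, 0.203, 0.1207]
tool_rot: [[0.319, 0.948, -0.001], [0.948, -0.319, 0.0], [-0.0, -0.001, -1.0]]
ft_force: [-0.6, 0.7, 0.3]
grip_width: 0.0502
gripper_force: 0.0
```

Emit:
drive_tool([
  [[0,0,0.03],0,0.05],
  [[0,0,0.06],0,0.05],
  [[0,0,0.08],0,0.05],
  [[0,0,0.094],0,0.05],
  [[0,0,0.094],0,0.05],
  [[0,0,0.094],0,0.05],
])

```text
time_s: 2.5
position: [0.6592, 0.2035, 0.0284]
tool_rot: [[0.318, 0.948, 0.001], [0.948, -0.318, 0.0], [0.001, 0.001, -1.0]]
ft_force: [0.9, -0.3, 0.9]
grip_width: 0.05
gripper_force: 0.0
```

```bash
python3 - <<'E'
from rig import env, viewer
from h import *
a=viewer.get_image("top"); b=viewer.get_image("side")
f=lambda d,r,c:cv2.resize(d["img"][r:r+150,c:c+200,::-1],None,fx=3.9,fy=2.0*1.95,interpolation=2)
cv2.imwrite("pics/near.png",cv2.resize(np.hstack([f(a,90,210),f(b,100,280)]),(800,300)))
E
```

```text
(no output)
```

View pics/near.png

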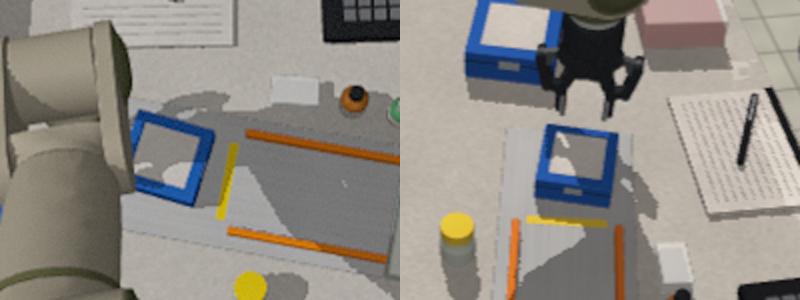

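The side crop shows the open fingertips at (562..607,110), just behind the box's rear edge at (580,125). In the top crop the box at (172,158) is undisturbed. Next I approach to contact.

Emit:
drive_tool([
  [[-0.005,0,0.002],0,0.05],
  [[-0.01,0,0.002],0,0.05],
  [[-0.015,0,0.002],0,0.05],
  [[-0.018,0,0.002],0,0.05],
  [[-0.021,0,0.002],0,0.05],
  [[-0.024,0,0.002],0,0.05],
  [[-0.027,0,0.002],0,0.05],
  [[-0.03,0,0.002],0,0.05],
  [[-0.03,0,0.002],0,0.05],
])

```text
time_s: 3.5
position: [0.6494, 0.1743, 0.0254]
tool_rot: [[0.319, 0.948, -0.0], [0.948, -0.319, -0.0], [-0.0, -0.0, -1.0]]
ft_force: [-0.1, -0.5, -0.3]
grip_width: 0.05
gripper_force: 0.0
```

```bash
cat > m.py <<'E'
from rig import env, viewer
from h import *
O=np.array([583.9,-61.7]); A=np.radians(-102.35); u=np.array([np.cos(A),np.sin(A)]); v=np.array([-u[1],u[0]])
def dock(p): q=np.asarray(p)-O; return np.round([q@u,q@v],1)
def look():
    for n in("top","side"):
        d=viewer.get_image(n)
        for c in blobs(d,*BLUE,100):
            P=onplane(d,c,.042)[:,:2]*1000; x=dock(P.mean(0))
            if abs(x[1])<60 and -260<x[0]<120:
                r=cv2.minAreaRect(P.astype(np.float32)); a=(r[2]+102.35+45)%90-45
                # corners at dock frame
                print(n,"centre",dock(r[0]),"size",np.round(r[1],1),"yaw",round(a,1))
    o=env.observe(); p=o["position"]*1000; print("tcp",dock(p[:2]),p.round(1),"F",o["ft_force"].round(1),"toolyaw",np.degrees(np.arctan2(o["tool_rot"][1,0],o["tool_rot"][0,0]))-77.65)
    return d
E
python3 -c "from m import *;look()"
```

```text
top centre [-173.1    5.7] size [83.8 97.4] yaw -6.2
side centre [-171.3    8.2] size [124.4  92.9] yaw -6.0
tcp [-244.6   13.5] [649.4 174.4  25.3] F [0.9 0.9 0.4] toolyaw -6.223604449303679
```

Emit:
drive_tool([
  [[-0.004,-0.0002,0],-0.2,0.05],
  [[-0.008,-0.0004,0],-0.4,0.05],
  [[-0.012,-0.0006,0],-0.6,0.05],
  [[-0.016,-0.0007,0],-0.8,0.05],
  [[-0.02,-0.0009,0],-1.0,0.05],
  [[-0.024,-0.001,0],-1.15,0.05],
  [[-0.028,-0.0011,0],-1.35,0.05],
  [[-0.032,-0.0012,0],-1.5,0.05],
  [[-0.036,-0.0013,0],-1.7,0.05],
  [[-0.04,-0.0014,0],-1.9,0.05],
  [[-0.044,-0.0015,0],-2.1,0.05],
  [[-0.048,-0.0015,0],-2.3,0.05],
  [[-0.052,-0.0016,0],-2.5,0.05],
  [[-0.056,-0.0016,0],-2.7,0.05],
  [[-0.06,-0.0016,0],-2.85,0.05],
  [[-0.064,-0.0016,0],-3.05,0.05],
  [[-0.068,-0.0016,0],-3.25,0.05],
  [[-0.072,-0.0016,0],-3.45,0.05],
  [[-0.076,-0.0016,0],-3.6,0.05],
  [[-0.08,-0.0015,0],-3.8,0.05],
])

```text
time_s: 5.6
position: [0.6225, 0.0989, 0.0253]
tool_rot: [[0.255, 0.967, -0.0], [0.967, -0.255, -0.0], [-0.0, -0.0, -1.0]]
ft_force: [0.5, 0.7, -1.0]
grip_width: 0.0502
gripper_force: 0.7
```

```bash
python3 -c "
from m import *
d=look();cv2.imwrite('pics/s1.png',cv2.resize(d['img'][100:340,270:460,::-1],None,fx=2.4,fy=2.4))"
```

```text
top centre [-83.6  -0.3] size [58.6 98.1] yaw -2.2
side centre [-92.5   3. ] size [122.5  92.9] yaw -2.3
tcp [-164.9    3.4] [622.5  98.6  25.4] F [-0.2 -0.6 -0.4] toolyaw -2.433465405059664
```

View pics/s1.png

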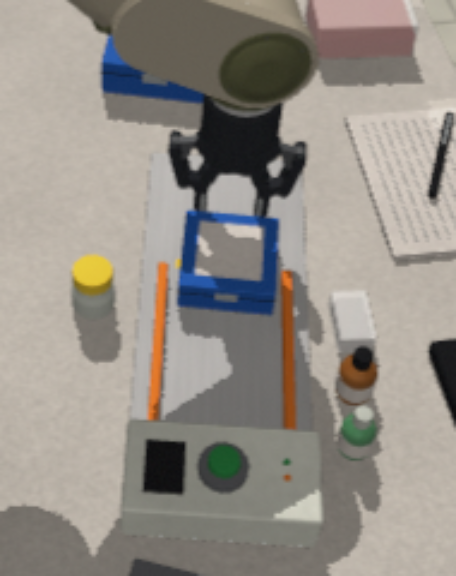

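The side crop shows the box at (230,260) entering the lane, with clear gaps to both orange rails. I continue the gentle arc.

Emit:
drive_tool([
  [[-0.004,-0.0001,0],-0.1,0.05],
  [[-0.008,-0.0002,0],-0.25,0.05],
  [[-0.012,-0.0004,0],-0.35,0.05],
  [[-0.016,-0.0005,0],-0.5,0.05],
  [[-0.02,-0.0006,0],-0.6,0.05],
  [[-0.024,-0.0007,0],-0.7,0.05],
  [[-0.028,-0.0007,0],-0.85,0.05],
  [[-0.032,-0.0008,0],-0.95,0.05],
  [[-0.036,-0.0009,0],-1.1,0.05],
  [[-0.04,-0.0009,0],-1.2,0.05],
  [[-0.044,-0.001,0],-1.3,0.05],
  [[-0.048,-0.001,0],-1.45,0.05],
  [[-0.052,-0.001,0],-1.55,0.05],
  [[-0.056,-0.001,0],-1.7,0.05],
  [[-0.06,-0.001,0],-1.8,0.05],
  [[-0.064,-0.001,0],-1.9,0.05],
  [[-0.068,-0.001,0],-2.05,0.05],
  [[-0.072,-0.001,0],-2.15,0.05],
  [[-0.076,-0.001,0],-2.3,0.05],
  [[-0.08,-0.001,0],-2.4,0.05],
])

```text
time_s: 7.7
position: [0.6011, 0.0218, 0.0253]
tool_rot: [[0.214, 0.977, -0.0], [0.977, -0.214, 0.0], [-0.0, -0.0, -1.0]]
ft_force: [-0.0, 3.4, 2.0]
grip_width: 0.0499
gripper_force: 1.8
```

```bash
python3 -c "
from m import *
d=look();cv2.imwrite('pics/s2.png',cv2.resize(d['img'][160:320,310:420,::-1],None,fx=3.7,fy=3.7,interpolation=2))"
```

```text
top centre [ 7.6 -1.2] size [35.9 97.5] yaw -0.9
side centre [-14.3   1.4] size [119.2  92.9] yaw -0.3
tcp [-84.8  -1.2] [600.9  21.3  25.1] F [-0.3 -0.2  0.4] toolyaw -0.038372383995067594
```

View pics/s2.png

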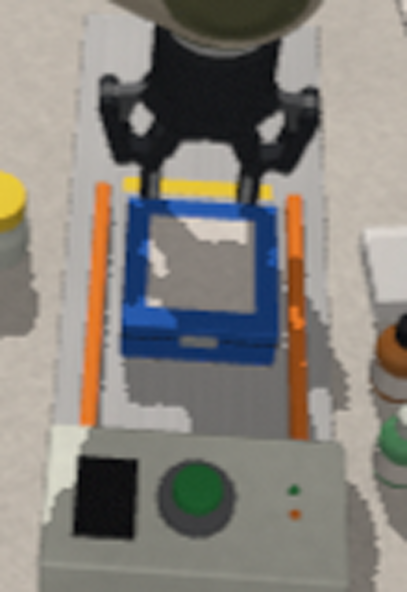

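The side crop shows the box at (200,280), square in the lane with clear gaps to both rails at (95,300) and (295,320). Now straight on, slowing near the reader.

Emit:
drive_tool([
  [[-0.004,0,0],0,0.05],
  [[-0.008,0,0],0,0.05],
  [[-0.012,0,0],0,0.05],
  [[-0.016,0,0],0,0.05],
  [[-0.02,0,0],0,0.05],
  [[-0.024,0,0],0,0.05],
  [[-0.028,0,0],0,0.05],
  [[-0.032,0,0],0,0.05],
  [[-0.036,0,0],0,0.05],
  [[-0.04,0,0],0,0.05],
  [[-0.044,0,0],0,0.05],
  [[-0.048,0,0],0,0.05],
  [[-0.052,0,0],0,0.05],
  [[-0.056,0,0],0,0.05],
  [[-0.059,0,0],0,0.05],
  [[-0.062,0,0],0,0.05],
  [[-0.064,0,0],0,0.05],
  [[-0.066,0,0],0,0.05],
  [[-0.067,0,0],0,0.05],
  [[-0.068,0,0],0,0.05],
])

```text
time_s: 9.8
position: [0.5866, -0.0443, 0.0253]
tool_rot: [[0.214, 0.977, -0.0], [0.977, -0.214, 0.0], [0.0, -0.0, -1.0]]
ft_force: [0.3, 1.5, -0.4]
grip_width: 0.0504
gripper_force: 0.7
```

```bash
python3 -c "
from m import *
d=look()"
```

```text
top centre [83.7 -1.4] size [22.7 98.3] yaw -4.3
side centre [44.2  1. ] size [100.6  92.2] yaw -0.6
tcp [-17.5  -1. ] [586.7 -44.4  25.3] F [0.  0.2 0.2] toolyaw -0.018256391956910534
```

Emit:
drive_tool([
  [[-0.001,0,0],0,0.05],
  [[-0.002,0,0],0,0.05],
  [[-0.003,0,0],0,0.05],
  [[-0.004,0,0],0,0.05],
  [[-0.004,0,0],0,0.05],
])

```text
time_s: 10.4
position: [0.5858, -0.0483, 0.0254]
tool_rot: [[0.214, 0.977, 0.0], [0.977, -0.214, -0.0], [-0.0, 0.0, -1.0]]
ft_force: [-0.2, 0.4, 0.4]
grip_width: 0.0497
gripper_force: 0.5
```

Emit:
drive_tool([
  [[-0.001,0,0],0,0.05],
  [[-0.002,0,0],0,0.05],
  [[-0.003,0,0],0,0.05],
])

```text
time_s: 10.7
position: [0.5851, -0.0509, 0.0254]
tool_rot: [[0.214, 0.977, 0.0], [0.977, -0.214, 0.001], [0.001, -0.0, -1.0]]
ft_force: [1.8, 8.3, 1.6]
grip_width: 0.0503
gripper_force: 4.1
```

Emit:
drive_tool([
  [[-0.0005,0,0],0,0.05],
  [[-0.001,0,0],0,0.05],
  [[-0.001,0,0],0,0.05],
])

```text
time_s: 11.0
position: [0.5851, -0.0509, 0.0254]
tool_rot: [[0.214, 0.977, 0.0], [0.977, -0.214, 0.002], [0.002, 0.0, -1.0]]
ft_force: [1.2, 8.9, 1.7]
grip_width: 0.0502
gripper_force: 4.5
```

```bash
python3 -c "
from m import *
d=look();cv2.imwrite('pics/s3.png',cv2.resize(d['img'][180:320,310:420,::-1],None,fx=4,fy=4,interpolation=2))"
```

```text
top centre [92.4 -1.9] size [20.7 98.1] yaw -6.2
side centre [47.7  0.9] size [94.1 92.3] yaw -0.6
tcp [-10.8  -1.1] [585.1 -50.9  25.4] F [2.4 7.9 1.3] toolyaw 0.0013668393837491521
```

View pics/s3.png

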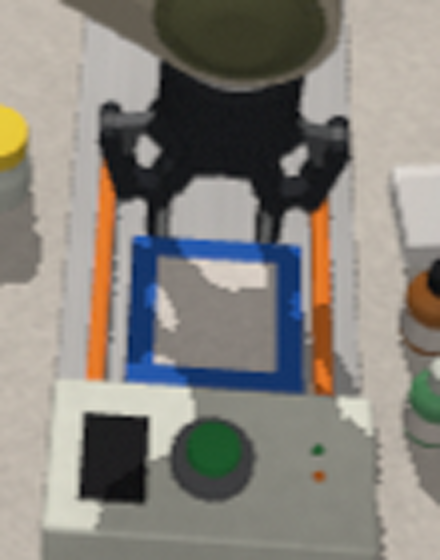

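The side crop shows the box front against the reader at (215,380), with gaps to both rails. The arm has stalled at about 9 N, so it is in contact. I press slightly more to seat it flush, then back off and rise.

Emit:
drive_tool([
  [[-0.001,0,0],0,0.05],
  [[-0.002,0,0],0,0.05],
  [[-0.002,0,0],0,0.05],
  [[-0.002,0,0],0,0.05],
])

```text
time_s: 11.5
position: [0.5851, -0.0509, 0.0254]
tool_rot: [[0.214, 0.977, 0.001], [0.977, -0.214, 0.005], [0.005, 0.0, -1.0]]
ft_force: [4.8, 18.4, 0.9]
grip_width: 0.0501
gripper_force: 9.7
```

Emit:
drive_tool([
  [[0.003,0,0],0,0.05],
  [[0.01,0,0],0,0.05],
  [[0.025,0,0],0,0.05],
  [[0.025,0,0],0,0.05],
  [[0.025,0,-0.03],0,0.05],
  [[0.025,0,-0.07],0,0.02],
  [[0.025,0,-0.11],0,0],
  [[0.025,0,-0.15],0,0],
  [[0.025,0,-0.15],0,0],
  [[0.025,0,-0.15],0,0],
])

```text
time_s: 12.5
position: [0.5899, -0.0297, 0.1758]
tool_rot: [[0.214, 0.977, 0.001], [0.977, -0.214, -0.001], [-0.0, 0.001, -1.0]]
ft_force: [0.5, -0.3, 0.0]
grip_width: 0.0003
gripper_force: 0.0
```

```bash
python3 -c "
from m import *
d=look()
t=viewer.get_image('top')
G=[]
for e in(t,d):
    for c in blobs(e,*GREEN): print(c.mean(0),c.min(0),c.max(0)); 
    c=max(blobs(e,*GREEN),key=len); G.append(ray(e,[(c.min(0)+c.max(0))/2]))
(c1,a),(c2,b)=G; a=a[0];b=b[0]; s=np.linalg.lstsq(np.c_[a,-b],c2-c1,rcond=None)[0]
print('button',c1+s[0]*a,c2+s[1]*b)
R=env.observe()['tool_rot'];print('shift tool',R.T@((c1+s[0]*a+c2+s[1]*b)/2-env.observe()['position']))
"
```

```text
top centre [83.  -1.3] size [34.3 98. ] yaw -1.9
side centre [47.8  1.7] size [94.1 94. ] yaw 0.1
tcp [-32.6  -1.6] [589.3 -29.5 174. ] F [ 0.5  0.3 -0.1] toolyaw -0.017460985706151178
[429.96666667 194.43333333] [424 189] [435 200]
[362.97222222 292.02777778] [357 286] [369 298]
button [ 0.55255598 -0.20469678  0.06573181] [ 0.55349735 -0.20470919  0.06589412]
shift tool [-0.1788639   0.00239771  0.10803274]
```

Emit:
drive_tool([
  [[-0.03,0.0,0],0,0],
  [[-0.07,0.001,0],0,0],
  [[-0.11,0.002,0],0,0],
  [[-0.15,0.002,0],0,0],
  [[-0.179,0.002,0],0,0],
  [[-0.179,0.002,0.03],0,0],
  [[-0.179,0.002,0.06],0,0],
  [[-0.179,0.002,0.085],0,0],
  [[-0.179,0.002,0.097],0,0],
  [[-0.179,0.002,0.097],0,0],
  [[-0.179,0.002,0.097],0,0],
])

```text
time_s: 13.75
position: [0.5539, -0.2051, 0.0789]
tool_rot: [[0.214, 0.977, 0.001], [0.977, -0.214, -0.0], [-0.0, 0.001, -1.0]]
ft_force: [-0.2, -0.1, 1.2]
grip_width: -0.0003
gripper_force: 0.0
```

```bash
python3 -c "
from m import *
d=look();cv2.imwrite('pics/s4.png',cv2.resize(d['img'][180:320,310:420,::-1],None,fx=4,fy=4,interpolation=2))"
```

```text
top centre [50.  -1.4] size [98.3 97.9] yaw 0.1
tcp [146.5   1.5] [ 554.1 -205.1   79.5] F [-0.5  0.2  0.4] toolyaw -0.007670888963332345
```

View pics/s4.png

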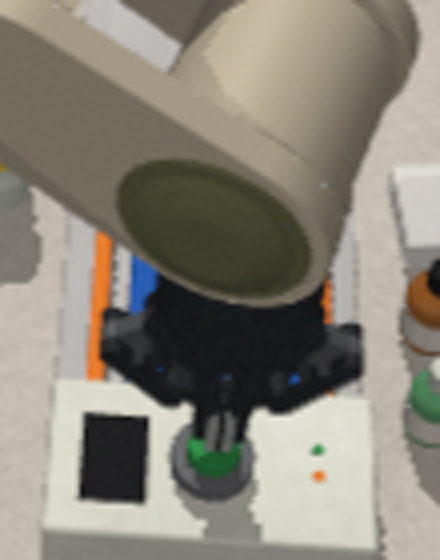

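The box reads home in the top view: (50, -1.4) mm, yaw 0.1°. The side crop shows the closed fingertips just above the green button at (215,450). Now I press.

Emit:
drive_tool([
  [[0,-0.001,0.003],0,0],
  [[0,-0.001,0.006],0,0],
  [[0,-0.001,0.008],0,0],
  [[0,-0.001,0.01],0,0],
  [[0,-0.001,0.012],0,0],
  [[0,-0.001,0.013],0,0],
  [[0,-0.001,0.014],0,0],
  [[0,-0.001,0.014],0,0],
])

```text
time_s: 14.65
position: [0.5526, -0.2047, 0.0659]
tool_rot: [[0.214, 0.977, 0.001], [0.977, -0.214, -0.001], [-0.001, 0.001, -1.0]]
ft_force: [-5.1, 1.8, 16.3]
grip_width: 0.0002
gripper_force: 7.6
```

Emit:
drive_tool([
  [[0,0,0.0005],0,0],
  [[0,0,0.001],0,0],
  [[0,0,0.001],0,0],
])

```text
time_s: 14.95
position: [0.5527, -0.2048, 0.0658]
tool_rot: [[0.214, 0.977, 0.002], [0.977, -0.214, -0.001], [-0.001, 0.002, -1.0]]
ft_force: [-6.7, 4.3, 22.4]
grip_width: -0.0001
gripper_force: 11.1
```

The arm is against a hard stop at about 22 N, well beyond the 5 N spring. I hold, then ease up 3 mm to check the spring force.

Emit:
drive_tool([
  [[0,0,0],0,0],
  [[0,0,0],0,0],
  [[0,0,0],0,0],
  [[0,0,0],0,0],
  [[0,0,0],0,0],
  [[0,0,0],0,0],
  [[0,0,0],0,0],
  [[0,0,0],0,0],
  [[0,0,-0.002],0,0],
  [[0,0,-0.004],0,0],
  [[0,0,-0.005],0,0],
  [[0,0,-0.005],0,0],
  [[0,0,-0.005],0,0],
])

```text
time_s: 16.25
position: [0.5525, -0.2047, 0.0682]
tool_rot: [[0.214, 0.977, 0.0], [0.977, -0.214, 0.0], [0.0, 0.0, -1.0]]
ft_force: [-0.7, 0.2, 3.7]
grip_width: 0.0003
gripper_force: 1.8
```

The spring reads 3.7 N at 2.4 mm above the stop, so the button was fully down. Now I release and retreat.

Emit:
drive_tool([
  [[0,0,-0.005],0,0],
  [[0,0,-0.015],0,0],
  [[0,0,-0.04],0,0],
  [[0,0,-0.08],0,0],
  [[0,0,-0.12],0,0],
  [[0,0,-0.15],0,0],
  [[0.03,-0.03,-0.15],0,0],
  [[0.06,-0.06,-0.15],0,0],
  [[0.09,-0.1,-0.15],0,0],
  [[0.12,-0.14,-0.15],0,0],
  [[0.15,-0.18,-0.15],0,0],
  [[0.15,-0.2,-0.15],0,0],
  [[0.15,-0.2,-0.15],0,0],
  [[0.15,-0.2,-0.15],0,0],
])

```text
time_s: 17.65
position: [0.3898, -0.0156, 0.2189]
tool_rot: [[0.214, 0.977, 0.001], [0.977, -0.214, -0.001], [-0.0, 0.002, -1.0]]
ft_force: [0.7, -0.8, 0.3]
grip_width: -0.0002
gripper_force: 0.0
```

```bash
python3 -c "
from m import *
d=look();t=viewer.get_image('top')
cv2.imwrite('pics/fin.png',np.hstack([cv2.resize(d['img'][140:400,270:470,::-1],(400,520)),cv2.resize(t['img'][110:260,320:520,::-1],(400,520*150*0+300)) if 0 else cv2.resize(t['img'][110:370,320:520,::-1],(400,520))]))"
```

```text
top centre [50.  -1.4] size [98.3 97.9] yaw 0.1
side centre [47.4  1.7] size [93.5 94. ] yaw 0.1
tcp [  -3.2 -198.9] [390.2 -16.  218.5] F [-0.2 -0.3 -0.4] toolyaw -0.06173083933060752
```

View pics/fin.png

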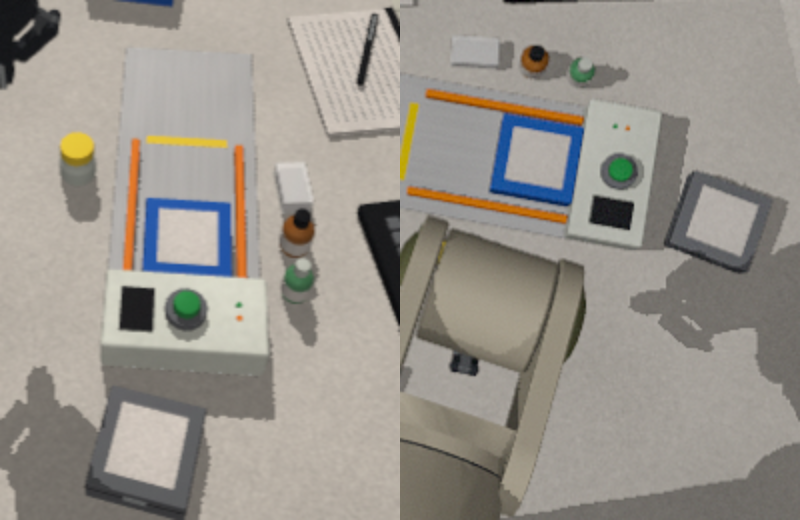

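The final views show the box flush at the reader, at (185,235) in the side view and (537,160) in the top view. It is clear of both rails, the button is up, and everything else is standing where it was. I'm handing in.

```bash
python3 -c "
from rig import env
print(env.close_job())"
```

```text
the job is handed in; nothing more can be done
None
```

The job is handed in: the blue slide box is home against the reader and clear of both rails, and the green button was then pressed fully down, held for about a second and released; the bottles, pot and other boxes still stand where they were.

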